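# Take a shelf-bay measurement with a spring tape and lock it

### The job

Take the tape measure from its slanted stand, hook its end over the outside of the shelf tray's front lip and back the case away against the spring until it stands down on the tray floor just behind the low stop bar, its front against the bar. Press the lock button on its top fully down while it is stretched there, then lift the tape out and stand it upright in the middle of the rubber mat with the blade still out and locked. Leave the other goods alone.

Things in the scene. Friction and masses are not known exactly. Their poses are not given: they have to be found in the camera images.
- tape: Grey and black tape measure, case 100 x 40 mm, 75 mm tall, about 0.55 kg; grip it across its 40 mm width. Origin: middle of its underside; x to its rear (front with blade at x = -50 mm), z up through its top. It starts in the stand pitched 30 degrees, front low and to the robot, top leaning to the robot; lift it out square to the slope.
- blade (a joint): How far the blade is drawn out, m: 0 wound in (the hook's inner face is then 25 mm ahead of the case's front), 0.07 the most. The gap between hook and case front is 25 mm plus this. The spring pulls it in with about 2 N.
- hook (a point): Point on the inner (case-side) face of the steel hook at the blade's end, mid-width, level with the blade's underside, 36 mm above the case's underside. The hook is a plate 26 mm wide and 3 mm thick that hangs down 28 mm from here, to 8 mm above the level of the case's underside. The blade is 22 mm wide, 3 mm thick, rigid, parallel to the underside. Axes as the tape's.
- lock (a joint): Travel of the lock button, m: 0 up (blade free), 0.007 to 0.0085 down (blade clamped). It moves from about 3 N and stays where it is left; press it down firmly until it stops, with 8 to 15 N. Down, the clamp holds the blade against the spring.
- lock_top (a point): Middle of the lock button's top. The button, 26 x 24 mm, stands on the case's top, centred 30 mm ahead of the case's middle; its top is 90 mm above the case's underside when up. Moves with the button.
- tape_front (a point): Middle of the lower front edge of the case. Axes as the tape's.
- shelf: White shelf tray fixed to the counter, 270 mm deep (x), 300 mm wide (y). Origin: middle of its underside, x to its back. Floor 20 mm above the counter. Front lip 5 mm thick, rising 34 mm above the floor, outer face at x = -135 mm. The bay at mid-width (y = 0) is free between the goods at its sides, about 80 mm to each side; 14 mm rims at sides and back.
- lip (a point): Top of the lip's outer face, mid-width: 135 mm in front of the shelf's origin, 54 mm above the counter. Axes as the shelf's.
- stop_bar: Low steel bar fixed across the tray floor, 10 mm deep (x), 140 mm wide (y), 10 mm high; origin: middle of its underside; axes as the shelf's. Its back face is 5 mm behind its origin.
- stand: Fixed black slanted stand that holds the tape at 30 degrees; cheeks 12 mm high beside the case's foot (2 mm free each side), end stop 10 mm high at its low end. Origin: on the counter under the tape's origin; x points away from the robot side, to its high end.
- mat: Black rubber mat fixed on the counter, 200 mm (x) by 130 mm (y), 3 mm thick. Origin: middle of its underside.
- game_carton: Cardboard game carton 85 x 50 mm, 105 mm tall, standing on the shelf tray. Loose. Origin: middle of its underside.
- candle_jar: Glass jar 52 mm across, 85 mm tall, standing on the shelf tray. Loose. Origin: middle of its underside.
- treat_can: Can 52 mm across, 95 mm tall, standing on the shelf tray. Loose. Origin: middle of its underside.
- spray_bottle: Bottle 60 mm across, 170 mm tall, beside the slanted stand. Loose. Origin: middle of its underside.
- spring_tub: Round tub 80 mm across, 82 mm tall, near the slanted stand. Loose. Origin: middle of its underside.
- toy_box: Cardboard box 75 x 110 mm, 60 mm tall, behind the slanted stand. Loose. Origin: middle of its underside.
- pen_mug: Mug 72 mm across, 85 mm tall, beyond the mat. Loose. Origin: middle of its underside.
There are look-alikes about, which are no part of the job. What is shaped like the tape but yellow is not meant. Leave any orange look-alike of the mat alone.

How it is judged:
By the outcome, as a careful person would: the job done as asked, in the order asked, and still so for the second after the job is handed in, with the robot touching nothing.
It also fails if it takes over 67 s, if anything falls off the work surface, if the arm or the gripper's body presses on something with over 40 N, if the wrist force passes 120 N, or if a joint passes its speed limit or range.

### The arm

A 6-joint arm with a two-finger parallel gripper is mounted at the origin on the work surface. World frame = base frame: x ahead of the robot, y to its left, z up, the work surface at z = 0. Lengths are in m, angles in rad, forces in N, time in s.
With the tool pointing down it reaches from about 0.425 to 0.95 m from the base axis. Payload 3.5 kg.
Tool frame: the origin (TCP) lies on the centre line of the jaws, within the pads' length; the fingertips stand 14 mm ahead of it and the grasp point (between the pads) lies 5 mm behind it (ctrl.finger_overhang is the distance from the TCP to the fingertips, in m); z points along the fingers, y is the line along which they close (so a half turn about z gives the same grasp; the last joint's range is limited). The gripper opens to 85 mm and grips with 20 to 120 N. Pads are 22 mm wide; open, the fingers measure 114 mm over their backs; the gripper's body (76 mm by 85 mm) begins 54 mm behind the grasp point. The pads swing forward as they close: fully open they stand 13 mm farther back than shut.
Start: joints at [-1.409, 0.286, 1.577, -0, 1.279, -0.15], TCP at [0.207, -0.642, 0.245] pointing down, gripper open.
Joint ranges: [-2.77, 2.77], [-0.9, 2.22], [0.21, 2.48], [-1.53, 4.67], [0.24, 2.81], [-2.84, 2.84]. Speed limits (rad/s): [2.79, 2.79, 3.14, 3.14, 3.14, 3.14].

### API

Orientations are given as a unit quaternion [x, y, z, w].
In Python, from plant import ctrl gives the robot as it stands.
- The arm moves only by the tool send_rows, never from a script. Its argument "moves" is text: rows parted by semicolons, each of 7 numbers parted by spaces: the turn, a rotation vector about the tool's x, y, z in units of 360 degrees (1.0 is 360 degrees), then the shift along the tool's x, y, z in units of 20 cm (1.0 is 20 cm), then the gripper's target within -1 to 1 (fully open at 1, half-way at 0, shut at -1). A call has 1 to 12 rows; each row is the pose to reach, as a shift and turn from the pose commanded when the call began, along the tool's axes at that moment, turning the shorter way round; what a row does not reach only later rows make up. A row lasts 1/8 s, in which the tool goes at most 62.5 mm and 10.7 degrees, less where a joint would pass 70% of its speed; a pose out of reach is approached as far as the arm can. A call with a number of a shift or a turn outside -1 to 1 is refused whole. A call with a gripper value outside its range is refused whole. The fingers move at their own pace and stop on an object; "newtons" is the grip in N (left out, the last holds). Time passes only in rows, so rows that repeat a pose let the fingers close. It gives the time, the measured TCP pose, the force, the opening and the grip force at its end, in the units of the state.
- ctrl.get_state(): the state, without advancing time (a new reading comes with each control period).
- ctrl.read_camera(name): name is "side" or "top"; returns a dict with "image" (420x560x3 uint8, red, green, blue), "fovy" (degrees; the focal length in pixels is half the picture's height over the tangent of half this angle, whatever the lens; pixels are square), "cx", "cy" (the principal point, pixels), "distortion" ([k1, k2, p1, p2, k3] as OpenCV has them; the pictures are not rectified), "extrinsics" (4x4, takes a point from camera to world coordinates). Camera axes: x right, y up, looking along -z (the intrinsics and any distortion apply to the point x, -y, -z); pixel columns grow to the right and rows downward; lengths in m; the calibration is good to about 2 mm. A picture is of the moment at which its call begins. There is no depth.
- ctrl.sign_off(): hands the job in; it is judged then, once.
The state is a dict: "time": time; "qpos": joint angles; "dq": joint speeds; "joint_efforts": joint torques, N m; "eef_pos": TCP position; "tcp_rot": TCP orientation; "contact_force": force on the tool from outside, world axes, zero at the start; "wrist_torque": the same for the moment, N m; "opening": opening from 0.0 (shut) to 1.0 (fully open); "finger_force": force on a finger pad.
Only numpy, scipy, OpenCV 4.12 (cv2) and the standard library are available. Lean on these libraries where they do the work, as an engineer would, in place of code of your own. Each camera call takes 0.05 s, during which the arm holds its last target. There are 200 camera calls.

## Working session

There is one attempt and no reset: what is moved stays moved. The work goes in short steps, Python scripts to look and compute and a tool call to move; the robot and the scene stay as the last step left them, time stands still between calls to the robot, and variables do not carry over. Pictures are saved under pics/ and viewed, at most 12 in all, crops included, and the job is handed in when it is done.

Besides the shell and the picture viewer there is one more tool, called after "Emit:" by a JSON object that holds its "fn" and its "kwargs", one argument or row to a line. send_rows: Moves the arm, as the interface text tells. Its arguments: {"type":"object","properties":{"moves":{"type":"string"},"newtons":{"type":"number"}},"required":["moves"]}

```bash
ls; mkdir -p pics; cat > h.py <<'E'
import numpy as np, cv2, pickle
from scipy.spatial.transform import Rotation as R
from plant import ctrl
def snap(tag):
    out={}
    for n in ("side","top"):
        c=ctrl.read_camera(n); pickle.dump(c,open(f"pics/{n}_{tag}.pkl","wb"))
        cv2.imwrite(f"pics/{n}_{tag}.png",c["image"][:,:,::-1]); out[n]=c
    return out
def load(n,tag): return pickle.load(open(f"pics/{n}_{tag}.pkl","rb"))
def K(c):
    f=c["image"].shape[0]/2/np.tan(np.radians(c["fovy"])/2)
    return np.array([[f,0,c["cx"]],[0,f,c["cy"]],[0,0,1]])
def ray(c,p):
    u=cv2.undistortPoints(np.array([[p]],float),K(c),np.array(c["distortion"],float))[0,0]
    E=np.array(c["extrinsics"]); d=E[:3,:3]@np.array([u[0],-u[1],-1.0]); return E[:3,3],d
def at_z(c,p,z):
    o,d=ray(c,p); return o+d*(z-o[2])/d[2]
def proj(c,P):
    E=np.array(c["extrinsics"]); q=(np.atleast_2d(P)-E[:3,3])@E[:3,:3]; q=q*[1,-1,-1]
    return cv2.projectPoints(q,np.zeros(3),np.zeros(3),K(c),np.array(c["distortion"],float))[0][:,0]
def tri(rays):
    A=0;b=0
    for o,d in rays:
        d=d/np.linalg.norm(d);M=np.eye(3)-np.outer(d,d);A=A+M;b=b+M@o
    return np.linalg.solve(A,b)
E
python3 - <<'E'
from h import *
o=snap("a")
for n in o: print(n,np.round(o[n]["extrinsics"],3).tolist(),o[n]["fovy"],o[n]["distortion"])
a=np.vstack([cv2.imread("pics/side_a.png"),cv2.imread("pics/top_a.png")])
print(ctrl.get_state())
E
```

```text
pics
side [[-0.849, 0.279, -0.448, -0.114], [-0.528, -0.424, 0.736, 0.924], [0.016, 0.861, 0.508, 0.74], [0.0, 0.0, 0.0, 1.0]] 57.37191322284326 [0.02891444 0.         0.         0.         0.        ]
top [[0.021, 0.989, -0.149, 0.282], [-1.0, 0.018, -0.026, -0.025], [-0.023, 0.15, 0.988, 1.198], [0.0, 0.0, 0.0, 1.0]] 54.925145518811625 [-0.0561599  0.         0.         0.         0.       ]
{'time': 0.1, 'qpos': array([-1.40899235e+00,  2.87099011e-01,  1.57804237e+00, -2.42535716e-06,
        1.27858850e+00, -1.50008538e-01]), 'dq': array([ 0.00032129, -0.00094136, -0.00344236, -0.0009699 ,  0.00082279,
       -0.0006592 ]), 'joint_efforts': array([ 7.10428121e-04, -4.07294333e+01, -2.93698937e+01, -1.48827949e-04,
        3.39374616e-03,  6.61359010e-06]), 'eef_pos': array([ 0.20700931, -0.64187881,  0.24406447]), 'tcp_rot': array([ 9.87870598e-01,  1.55275687e-01, -7.46321461e-06, -1.06858605e-03]), 'contact_force': array([ 0.07913293, -0.70786065, -0.23843903]), 'wrist_torque': array([ 0.00618881,  0.01312974, -0.01894235]), 'finger_force': 0.0, 'opening': 0.9997310602866888}
```

View pics/top_a.png

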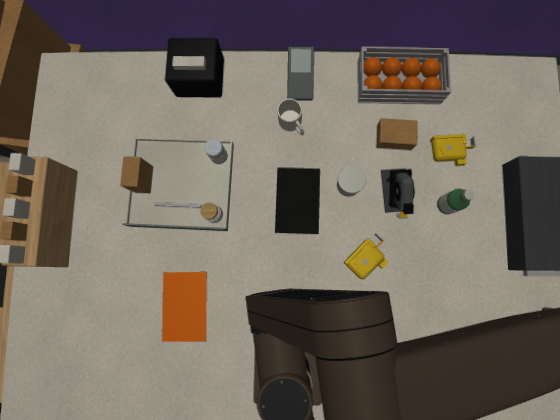

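View pics/side_a.png

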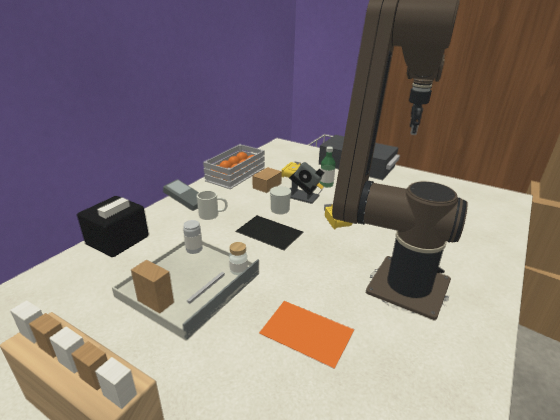

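```bash
python3 - <<'E'
import cv2,numpy as np
t=cv2.imread("pics/top_a.png");s=cv2.imread("pics/side_a.png")
r=lambda im,x,y,w,h,k:cv2.resize(im[y:y+h,x:x+w],None,fx=k,fy=k,interpolation=cv2.INTER_CUBIC)
A=r(t,120,130,120,105,3.3);B=r(t,370,160,60,63,5.5)
A=A[:346];B=B[:346]
top=np.hstack([A,B])
C=r(s,105,235,165,90,2.4);D=r(s,280,150,60,54,4.0)
bot=np.hstack([C[:216],D[:216]]);
W=max(top.shape[1],bot.shape[1]);pad=lambda a:cv2.copyMakeBorder(a,0,0,0,W-a.shape[1],0)
im=np.vstack([pad(top),pad(bot)]);print(im.shape,A.shape,C.shape);cv2.imwrite("pics/crop1.png",im)
E
```

```text
(562, 726, 3) (346, 396, 3) (216, 396, 3)
```

View pics/crop1.png

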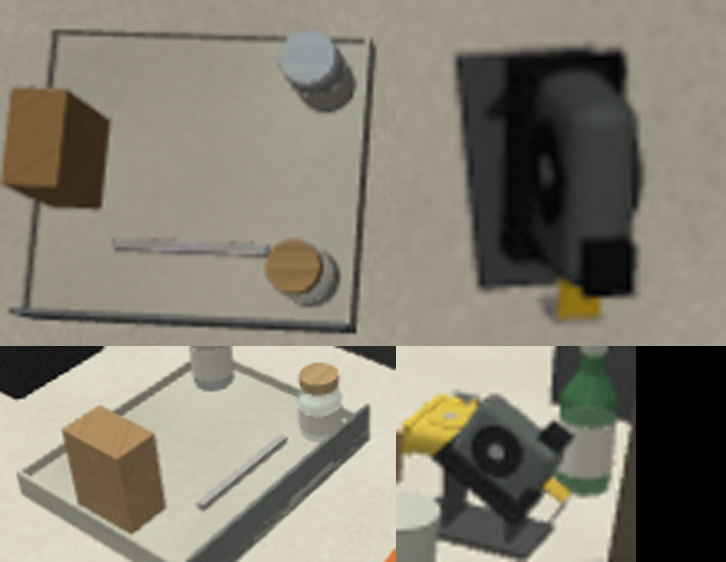

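```bash
python3 - <<'E'
import cv2,numpy as np
t=cv2.imread("pics/top_a.png");s=cv2.imread("pics/side_a.png")
r=lambda im,x,y,w,h,k:cv2.resize(im[y:y+h,x:x+w],None,fx=k,fy=k,interpolation=cv2.INTER_CUBIC)
g=lambda a:np.clip((a/255.)**0.6*255,0,255).astype(np.uint8)
im=np.hstack([g(r(t,380,165,40,58,10)),g(r(s,285,155,40,58,10))])
cv2.imwrite("pics/crop2.png",im)
E
```

```text
(no output)
```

View pics/crop2.png

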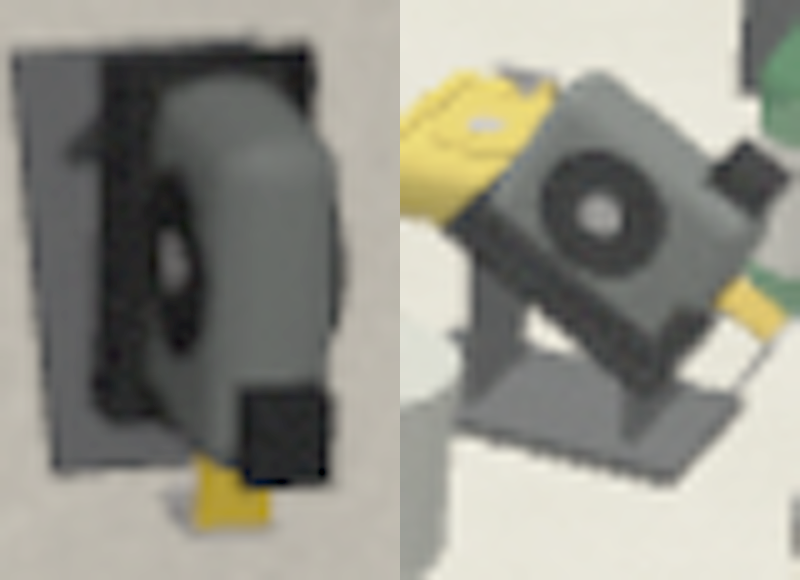

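```bash
cat > fit.py <<'E'
from h import *
from scipy.optimize import least_squares
t=load("top","a");s=load("side","a")
T=lambda u,v:(380+u/10-.45,165+v/10-.45); S=lambda u,v:(285+(u-400)/10-.45,155+v/10-.45)
obs=[(t,T(243,480),(-43,12,90)),(t,T(330,486),(-43,-12,90)),(t,T(197,527),(-78,11,39)),(t,T(270,527),(-78,-11,39)),
(s,S(748,140),(-17,-12,90)),(s,S(790,180),(-43,-12,90)),(s,S(790,320),(-78,-11,39)),(s,S(755,217),(-43,12,76)),
(t,T(172,262),None),(s,S(600,213),None)]
def pose(p): return R.from_euler("ZY",[p[3],-30],degrees=True) if False else R.from_euler("Z",p[3])*R.from_euler("Y",-np.pi/6)
def res(p):
    r=[]
    for c,px,P in obs:
        P=np.array(P if P else (p[4]*1e3,21,p[5]*1e3))/1e3
        r.append(proj(c,pose(p).apply(P)+p[:3])[0]-px)
    return np.concatenate(r)
f=least_squares(res,[.55,-.2,.05,0,0,.04],loss="soft_l1")
print(np.round(f.x,4)); print(np.round(f.fun.reshape(-1,2),1).tolist())
print(np.round(pose(f.x).as_matrix(),3))
# shelf
A=lambda u,v:(120+u/3.3-.35,130+v/3.3-.35)
for n,p,z in [("floor BL",(52,35),.034),("BR",(372,42),.034),("lip inner top L",(12,310),.054),("lip R top",(355,322),.054),("lip R bottom outer",(352,332),.0),
 ("bar L",(113,245),.03),("bar R",(268,250),.03),("jar top c",(294,267),.105),("carton",(36,137),.125)]:
    print(n,np.round(at_z(t,A(*p),z),4))
for n,p in [("mat TL",(277,168)),("TR",(320,169)),("BR",(318,234)),("BL",(275,233))]: print(n,np.round(at_z(t,p,.003),4))
E
python3 fit.py
```

```text
[ 0.5187 -0.3136  0.0635  0.0659  0.0045  0.0417]
[[0.1, 0.5], [0.3, -0.6], [-0.4, 0.4], [-0.0, 0.0], [-0.6, -0.7], [0.4, -0.4], [0.2, 0.3], [-0.4, 0.7], [0.2, -0.2], [0.2, 0.1]]
[[ 0.864 -0.066 -0.499]
 [ 0.057  0.998 -0.033]
 [ 0.5    0.     0.866]]
floor BL [0.6571 0.4767 0.034 ]
BR [0.6531 0.1786 0.034 ]
lip inner top L [0.3994 0.4837 0.054 ]
lip R top [0.3951 0.179  0.054 ]
lip R bottom outer [0.3913 0.191  0.    ]
bar L [0.4625 0.4058 0.03  ]
bar R [0.4605 0.2644 0.03  ]
jar top c [0.4351 0.2232 0.105 ]
carton [0.5386 0.4438 0.125 ]
mat TL [0.5837 0.0441 0.003 ]
TR [ 0.5827 -0.0864  0.003 ]
BR [ 0.3852 -0.0824  0.003 ]
BL [0.3857 0.045  0.003 ]
```

```bash
cat >> h.py <<'E'
OFF=np.array([.003,0,.042])   # TCP in tape coords
F=R.from_matrix(np.diag([1.,-1,-1]))
def tape_R(yaw,pitch): return R.from_euler("Z",yaw)*R.from_euler("Y",-pitch)
def tool(p,Rt,off=OFF): return np.array(p)+Rt.apply(off), Rt*F
def rel(tgt,cur=None):
    if cur is None:
        s=ctrl.get_state(); cur=(s["eef_pos"],R.from_quat(s["tcp_rot"]))
    rv=(cur[1].inv()*tgt[1]).as_rotvec()/2/np.pi; d=cur[1].inv().apply(tgt[0]-cur[0])/.2
    print(np.round(rv,4),np.round(d,3)); return tgt
P0=np.array([.5187,-.3136,.0635]); R0=tape_R(.0659,np.pi/6)
E
python3 - <<'E'
from h import *
pre=tool(P0+R0.apply([0,0,.11]),R0); g=tool(P0,R0); print(pre[0],g[0])
s=ctrl.get_state();c=(s["eef_pos"],R.from_quat(s["tcp_rot"]))
mid=(c[0]+np.array([.10,.17,.03]),c[1]); mid2=(pre[0]+[0,0,.02],pre[1])
rel(mid); rel(mid2,mid); rel(g,mid2)
E
```

```text
[ 0.4454574  -0.31843369  0.19663586] [ 0.50033802 -0.31481181  0.10137307]
[0. 0. 0.] [ 0.737 -0.656 -0.148]
[-0.0106  0.0829  0.0381] [ 0.894 -0.517  0.289]
[0. 0. 0.] [-0.05  -0.     0.637]
```

Emit:
{"fn": "send_rows", "kwargs": {
  "moves": "0 0 0 0.737 -0.656 -0.148 1;0 0 0 0.737 -0.656 -0.148 1;0 0 0 0.737 -0.656 -0.148 1;0 0 0 0.737 -0.656 -0.148 1;0 0 0 0.737 -0.656 -0.148 1",
  "newtons": 60
}}

```text
time: 0.72
eef_pos: [0.3074, -0.4721, 0.2749]
tcp_rot: [0.988, 0.156, -0.0, 0.0]
contact_force: [0.2, -0.9, -0.8]
opening: 1.003
finger_force: 0.0
```

Emit:
{"fn": "send_rows", "kwargs": {
  "moves": "-0.0106 0.0829 0.0381 0.894 -0.517 0.289 1;-0.0106 0.0829 0.0381 0.894 -0.517 0.289 1;-0.0106 0.0829 0.0381 0.894 -0.517 0.289 1;-0.0106 0.0829 0.0381 0.894 -0.517 0.289 1;-0.0106 0.0829 0.0381 0.894 -0.517 0.289 1;-0.0106 0.0829 0.0381 0.894 -0.517 0.289 1;-0.0106 0.0829 0.0381 0.894 -0.517 0.289 1"
}}

```text
time: 1.6
eef_pos: [0.4454, -0.321, 0.218]
tcp_rot: [0.965, 0.032, 0.259, -0.006]
contact_force: [-0.1, 0.0, -0.6]
opening: 0.998
finger_force: 0.0
```

```bash
python3 - <<'E'
from h import *
g=tool(P0,R0); rel(g)
o=snap("b")
t=o["top"]["image"];s=o["side"]["image"]
r=lambda im,x,y,w,h,k:cv2.resize(im[y:y+h,x:x+w],None,fx=k,fy=k,interpolation=cv2.INTER_CUBIC)
# overlays on shelf: model
sh=np.array([.655-.135,.3302-.0008,0]);
im1=s[235:330,105:270].copy(); 
def draw(c,name,x,y,w,h,k):
    im=r(c["image"],x,y,w,h,k)[:,:,::-1].copy()
    th=-.0134; Rz=R.from_euler("Z",th)
    for seg,col in [([(-135,-150,54),(-135,150,54)],(0,0,255)),([(-130,-150,54),(-130,150,54)],(0,255,0)),([(-135,-150,0),(-135,150,0)],(255,0,0)),([(135,-150,34),(135,150,34)],(255,0,255))]:
        P=Rz.apply(np.array(seg)/1e3)+[.528,.3297,0]
        q=((proj(c,P)-[x,y]+.5)*k).astype(int)
        cv2.line(im,tuple(map(int,q[0])),tuple(map(int,q[1])),col,1)
    for x0 in (.456,.466):
        q=((proj(c,[[x0+.001,.405,.03],[x0-.001,.265,.03]])-[x,y]+.5)*k).astype(int)
        cv2.line(im,tuple(map(int,q[0])),tuple(map(int,q[1])),(255,255,0),1)
    return im
a=draw(o["top"],"t",120,135,120,100,4);b=draw(o["side"],"s",105,232,160,95,4)
c=r(o["side"]["image"],270,130,80,98,3.2)[:,:,::-1]
W=800
top=a; 
im=np.zeros((780,800,3),np.uint8); im[:400,:480]=a; im[400:780,:640]=b
im[:min(400,c.shape[0]),500:500+c.shape[1]]=c[:400]
cv2.imwrite("pics/ov1.png",cv2.resize(im,None,fx=.76,fy=.76,interpolation=cv2.INTER_AREA))
E
```

```text
[ 0.0007 -0.0001  0.0001] [-0.053 -0.015  0.643]
```

View pics/ov1.png

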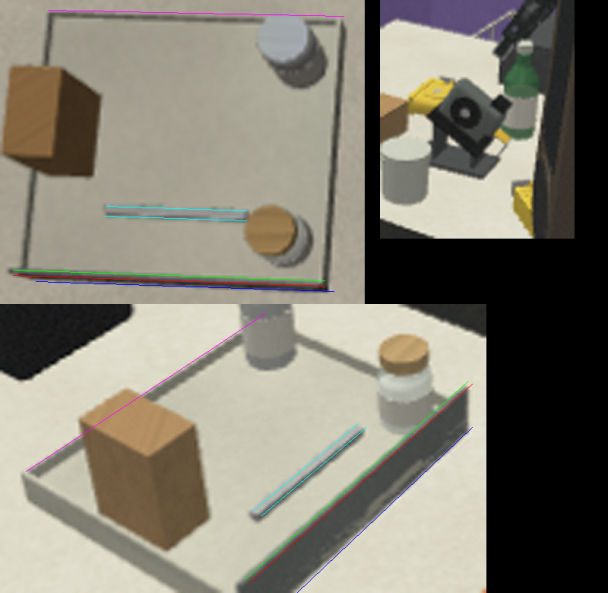

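Emit:
{"fn": "send_rows", "kwargs": {
  "moves": "0 0 0 -0.053 -0.015 0.25 1;0 0 0 -0.053 -0.015 0.4 1;0 0 0 -0.053 -0.015 0.55 1;0 0 0 -0.053 -0.015 0.643 1;0 0 0 -0.053 -0.015 0.643 1;0 0 0 -0.053 -0.015 0.643 -1;0 0 0 -0.053 -0.015 0.643 -1;0 0 0 -0.053 -0.015 0.643 -1;0 0 0 -0.053 -0.015 0.643 -1;0 0 0 -0.053 -0.015 0.643 -1;0 0 0 -0.053 -0.015 0.643 -1;0 0 0 -0.053 -0.015 0.643 -1",
  "newtons": 60
}}

```text
time: 3.2
eef_pos: [0.5005, -0.3133, 0.1018]
tcp_rot: [0.965, 0.032, 0.259, -0.007]
contact_force: [-5.2, 0.1, 6.7]
opening: 0.462
finger_force: 62.1
```

Emit:
{"fn": "send_rows", "kwargs": {
  "moves": "0 0 0 0 0 -0.1 -1;0 0 0 0 0 -0.25 -1;0 0 0 0 0 -0.4 -1;0 0 0 0 0 -0.55 -1;0 0 0 0 0 -0.55 -1"
}}

```text
time: 3.82
eef_pos: [0.4449, -0.3165, 0.1962]
tcp_rot: [0.965, 0.032, 0.259, -0.006]
contact_force: [-0.0, 0.2, -7.4]
opening: 0.462
finger_force: 63.1
```

```bash
python3 - <<'E'
from h import *
Ru=tape_R(-.0134,0)
a=rel(tool([.46,-.22,.17],Ru)); b=rel(tool([.46,-.03,.17],Ru),a); c=rel(tool([.46,.15,.17],Ru),b); d=rel(tool([.457,.3302,.15],Ru),c)
o=snap("c"); r=lambda im,x,y,w,h,k:cv2.resize(im[y:y+h,x:x+w],None,fx=k,fy=k,interpolation=cv2.INTER_CUBIC)
E
```

```text
[-0.0026 -0.0833  0.0124] [ 0.146 -0.475 -0.01 ]
[0. 0. 0.] [-0.013 -0.95   0.   ]
[0. 0. 0.] [-0.012 -0.9    0.   ]
[0. 0. 0.] [-0.027 -0.901  0.1  ]
```

Emit:
{"fn": "send_rows", "kwargs": {
  "moves": "-0.0026 -0.0833 0.0124 0.146 -0.475 -0.01 -1;-0.0026 -0.0833 0.0124 0.146 -0.475 -0.01 -1;-0.0026 -0.0833 0.0124 0.146 -0.475 -0.01 -1;-0.0026 -0.0833 0.0124 0.146 -0.475 -0.01 -1;-0.0026 -0.0833 0.0124 0.146 -0.475 -0.01 -1"
}}

```text
time: 4.55
eef_pos: [0.4634, -0.219, 0.2097]
tcp_rot: [1.0, -0.006, -0.0, -0.003]
contact_force: [-0.5, 0.2, -5.3]
opening: 0.46
finger_force: 63.5
```

Emit:
{"fn": "send_rows", "kwargs": {
  "moves": "0 0 0 -0.013 -0.2 0 -1;0 0 0 -0.013 -0.45 0 -1;0 0 0 -0.013 -0.7 0 -1;0 0 0 -0.013 -0.95 0 -1"
}}

```text
time: 5.05
eef_pos: [0.4622, -0.029, 0.211]
tcp_rot: [1.0, -0.007, 0.0, -0.002]
contact_force: [0.5, 0.2, -6.8]
opening: 0.462
finger_force: 64.0
```

Emit:
{"fn": "send_rows", "kwargs": {
  "moves": "0 0 0 -0.012 -0.25 0 -1;0 0 0 -0.012 -0.5 0 -1;0 0 0 -0.012 -0.75 0 -1;0 0 0 -0.012 -0.9 0 -1"
}}

```text
time: 5.55
eef_pos: [0.4621, 0.1514, 0.2114]
tcp_rot: [1.0, -0.006, -0.0, -0.002]
contact_force: [0.6, -0.2, -6.0]
opening: 0.459
finger_force: 63.7
```

Emit:
{"fn": "send_rows", "kwargs": {
  "moves": "0 0 0 -0.027 -0.25 0.1 -1;0 0 0 -0.027 -0.5 0.1 -1;0 0 0 -0.027 -0.75 0.1 -1;0 0 0 -0.027 -0.901 0.1 -1;0 0 0 -0.027 -0.901 0.1 -1;0 0 0 -0.027 -0.901 0.1 -1"
}}

```text
time: 6.3
eef_pos: [0.4597, 0.3292, 0.1918]
tcp_rot: [1.0, -0.007, -0.001, -0.001]
contact_force: [0.8, -0.5, -6.6]
opening: 0.458
finger_force: 64.0
```

```bash
python3 - <<'E'
from h import *
o=snap("d"); s=ctrl.get_state(); Rt=R.from_quat(s["tcp_rot"])*F; p=s["eef_pos"]-Rt.apply(OFF); print(p,Rt.as_euler("ZYX",degrees=True))
r=lambda im,x,y,w,h,k:cv2.resize(im[y:y+h,x:x+w],None,fx=k,fy=k,interpolation=cv2.INTER_CUBIC)
ims=[]
for n in ("side","top"):
    c=o[n]; q=proj(c,[p])[0]; x=int(np.clip(q[0]-36,0,480)); y=int(np.clip(q[1]-(65 if n=="side" else 45),0,320)); print(n,q,x,y)
    im=r(c["image"],x,y,72,100,5.5)[:,:,::-1].copy()
    for P in [(-75,-13,36),(-75,13,36),(-75,-13,8),(-75,13,8),(-50,20,0),(50,20,0),(-50,20,75),(-43,12,90),(-43,-12,90),(50,20,60)]:
        u=((proj(c,[Rt.apply(np.array(P)/1e3)+p])[0]-[x,y]+.5)*5.5).astype(int); cv2.circle(im,tuple(map(int,u)),2,(0,0,255),-1)
    ims.append(im)
cv2.imwrite("pics/d.png",np.hstack(ims))
E
```

```text
[0.45690732 0.32922877 0.15031259] [-0.81916883  0.0470862   0.09828622]
side [206.48643722 248.79866053] 170 183
top [166.07975207 199.28970242] 130 154
```

View pics/d.png

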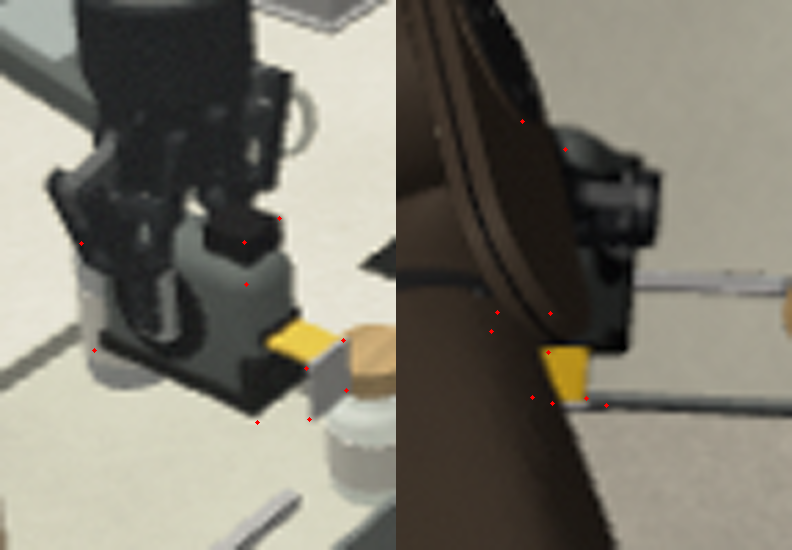

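Emit:
{"fn": "send_rows", "kwargs": {
  "moves": "0 0 0 0 0 0.15 -1;0 0 0 0 0 0.3 -1;0 0 0 0 0 0.45 -1;0 0 0 0 0 0.53 -1;0 0 0 0 0 0.575 -1;0 0 0 0 0 0.575 -1;0 0 0 0 0 0.575 -1"
}}

```text
time: 7.28
eef_pos: [0.4609, 0.3313, 0.0793]
tcp_rot: [1.0, -0.006, 0.001, -0.002]
contact_force: [-0.2, -1.1, -5.3]
opening: 0.462
finger_force: 64.0
```

Emit:
{"fn": "send_rows", "kwargs": {
  "moves": "0 0 0 0.04 0 0 -1;0 0 0 0.08 0 0 -1;0 0 0 0.12 0 0 -1;0 0 0 0.16 0 0 -1;0 0 0 0.2 0 0 -1;0 0 0 0.2 0 0 -1;0 0 0 0.2 0 0 -1"
}}

```text
time: 8.15
eef_pos: [0.4998, 0.3304, 0.0778]
tcp_rot: [1.0, -0.006, -0.0, -0.001]
contact_force: [-2.3, 0.5, -5.1]
opening: 0.461
finger_force: 64.2
```

```bash
python3 - <<'E'
from h import *
o=snap("e"); s=ctrl.get_state(); Rt=R.from_quat(s["tcp_rot"])*F; p=s["eef_pos"]-Rt.apply(OFF); print(p,s["contact_force"])
r=lambda im,x,y,w,h,k:cv2.resize(im[y:y+h,x:x+w],None,fx=k,fy=k,interpolation=cv2.INTER_CUBIC)
cv2.imwrite("pics/e.png",r(o["side"]["image"],150,215,110,90,6)[:,:,::-1])
E
```

```text
[0.49664969 0.33052109 0.03580966] [-1.17206563  1.65837835 -5.76016377]
```

View pics/e.png

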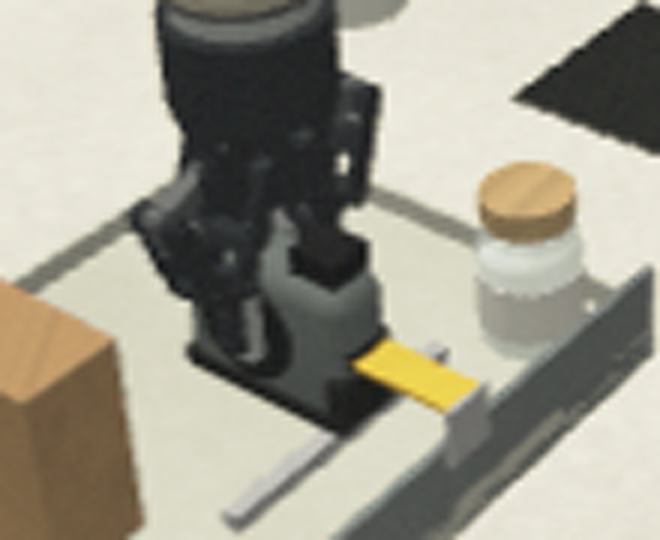

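Emit:
{"fn": "send_rows", "kwargs": {
  "moves": "0 0 0 0.04 0 0 -1;0 0 0 0.08 0 0 -1;0 0 0 0.12 0 0 -1;0 0 0 0.125 0 0 -1;0 0 0 0.125 0 0.03 -1;0 0 0 0.125 0 0.05 -1;0 0 0 0.125 0 0.06 -1;0 0 0 0.125 0 0.065 -1;0 0 0 0.125 0 0.065 -1"
}}

```text
time: 9.38
eef_pos: [0.5248, 0.33, 0.0648]
tcp_rot: [1.0, -0.006, -0.0, -0.001]
contact_force: [-1.9, -0.5, -5.4]
opening: 0.46
finger_force: 64.3
```

Emit:
{"fn": "send_rows", "kwargs": {
  "moves": "0 0 0 0 0 0.005 -1;0 0 0 0 0 0.01 -1;0 0 0 0 0 0.01 -1"
}}

```text
time: 9.75
eef_pos: [0.525, 0.3302, 0.0629]
tcp_rot: [1.0, -0.006, 0.0, -0.001]
contact_force: [-2.8, 1.0, -5.7]
opening: 0.465
finger_force: 64.3
```

Emit:
{"fn": "send_rows", "kwargs": {
  "moves": "0 0 0 0 0 0.005 -1;0 0 0 0 0 0.008 -1;0 0 0 0 0 0.008 -1"
}}

```text
time: 10.12
eef_pos: [0.5251, 0.3301, 0.0615]
tcp_rot: [1.0, -0.006, 0.0, -0.001]
contact_force: [-0.5, 0.0, -4.9]
opening: 0.457
finger_force: 64.4
```

Emit:
{"fn": "send_rows", "kwargs": {
  "moves": "0 0 0 0 0 0.003 -1;0 0 0 0 0 0.005 -1;0 0 0 0 0 0.005 -1"
}}

```text
time: 10.5
eef_pos: [0.5252, 0.3302, 0.0612]
tcp_rot: [1.0, -0.006, 0.0, -0.001]
contact_force: [-3.9, -1.6, 1.2]
opening: 0.463
finger_force: 65.1
```

Emit:
{"fn": "send_rows", "kwargs": {
  "moves": "0 0 0 -0.01 0 0 -1;0 0 0 -0.02 0 0 -1;0 0 0 -0.02 0 0 -1"
}}

```text
time: 10.88
eef_pos: [0.5226, 0.3304, 0.0615]
tcp_rot: [1.0, -0.006, 0.002, -0.002]
contact_force: [2.2, -0.8, 1.8]
opening: 0.46
finger_force: 65.0
```

Emit:
{"fn": "send_rows", "kwargs": {
  "moves": "0 0 0 -0.005 0 0 -1;0 0 0 -0.01 0 0 -1;0 0 0 -0.01 0 0 -1"
}}

```text
time: 11.25
eef_pos: [0.5209, 0.3305, 0.0616]
tcp_rot: [1.0, -0.006, 0.003, -0.002]
contact_force: [4.1, -0.3, 2.1]
opening: 0.466
finger_force: 65.1
```

Emit:
{"fn": "send_rows", "kwargs": {
  "moves": "0 0 0 -0.005 0 0 -1;0 0 0 -0.01 0 0 -1;0 0 0 -0.01 0 0 -1"
}}

```text
time: 11.62
eef_pos: [0.5206, 0.3304, 0.0619]
tcp_rot: [1.0, -0.006, 0.005, -0.002]
contact_force: [7.7, -0.8, 0.9]
opening: 0.466
finger_force: 65.0
```

Emit:
{"fn": "send_rows", "kwargs": {
  "moves": "0 0 0 -0.005 0 0 -1;0 0 0 -0.01 0 0 -1;0 0 0 -0.01 0 0 -1"
}}

```text
time: 12.0
eef_pos: [0.5204, 0.3304, 0.0622]
tcp_rot: [1.0, -0.007, 0.007, -0.003]
contact_force: [12.8, -2.8, -1.5]
opening: 0.46
finger_force: 64.5
```

```bash
python3 - <<'E'
from h import *
o=snap("f"); s=ctrl.get_state(); print(s["eef_pos"],s["contact_force"])
r=lambda im,x,y,w,h,k:cv2.resize(im[y:y+h,x:x+w],None,fx=k,fy=k,interpolation=cv2.INTER_CUBIC)
cv2.imwrite("pics/f.png",r(o["side"]["image"],165,215,90,80,7)[:,:,::-1])
E
```

```text
[0.52043076 0.3303952  0.06216201] [13.07589721 -0.05637916 -1.93002463]
```

View pics/f.png

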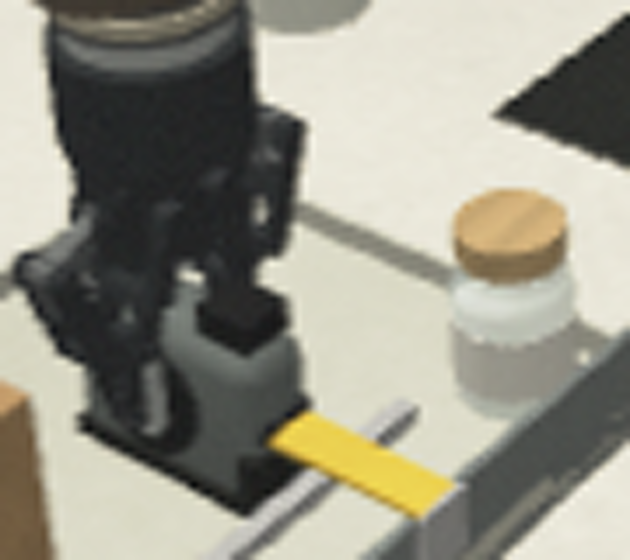

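Emit:
{"fn": "send_rows", "kwargs": {
  "moves": "0 0 0 0.015 0 0 -1;0 0 0 0.015 0 0 -1;0 0 0 0.015 0 0 0.6;0 0 0 0.015 0 0 0.6;0 0 0 0.015 0 0 0.6;0 0 0 0.015 0 0 0.6"
}}

```text
time: 12.85
eef_pos: [0.5174, 0.3302, 0.06]
tcp_rot: [1.0, -0.006, -0.0, -0.001]
contact_force: [0.3, 0.9, -0.1]
opening: 0.8
finger_force: 0.0
```

Emit:
{"fn": "send_rows", "kwargs": {
  "moves": "0 0 0 0 0 -0.1 0.6;0 0 0 0 0 -0.25 0.6;0 0 0 0 0 -0.4 0.6;0 0 0 0 0 -0.5 0.6;0 0 0 -0.16 0 -0.5 -1;0 0 0 -0.16 0 -0.5 -1;0 0 0 -0.16 0 -0.5 -1;0 0 0 -0.16 0 -0.5 -1;0 0 0 -0.16 0 -0.5 -1"
}}

```text
time: 13.98
eef_pos: [0.4864, 0.3303, 0.1601]
tcp_rot: [1.0, -0.006, -0.0, -0.001]
contact_force: [-0.2, 0.5, -1.2]
opening: 0.002
finger_force: 0.0
```

```bash
python3 - <<'E'
from h import *
o=snap("g"); s=ctrl.get_state(); print(s["eef_pos"],R.from_quat(s["tcp_rot"]).as_matrix().round(3).tolist(),s["contact_force"],s["opening"],ctrl.finger_overhang)
c=o["side"];x,y,k=165,195,6
im=cv2.resize(c["image"][y:y+95,x:x+100],None,fx=k,fy=k,interpolation=cv2.INTER_CUBIC)[:,:,::-1].copy()
p=np.array([.516,.3304,.02]);Rt=tape_R(-.0134,0)
for P in [(-43,12,90),(-43,-12,90),(-17,12,90),(-17,-12,90),(-50,20,0),(50,20,0),(-50,-20,0)]:
    u=((proj(c,[Rt.apply(np.array(P)/1e3)+p])[0]-[x,y]+.5)*k).astype(int); cv2.circle(im,tuple(map(int,u)),2,(0,0,255),-1)
cv2.imwrite("pics/g.png",im)
E
```

```text
[0.48622855 0.33029069 0.16016081] [[1.0, -0.013, -0.0], [-0.013, -1.0, 0.002], [-0.0, -0.002, -1.0]] [ 0.39572159 -0.64009043  0.44717805] 0.00017591932468361297 0.014
```

View pics/g.png

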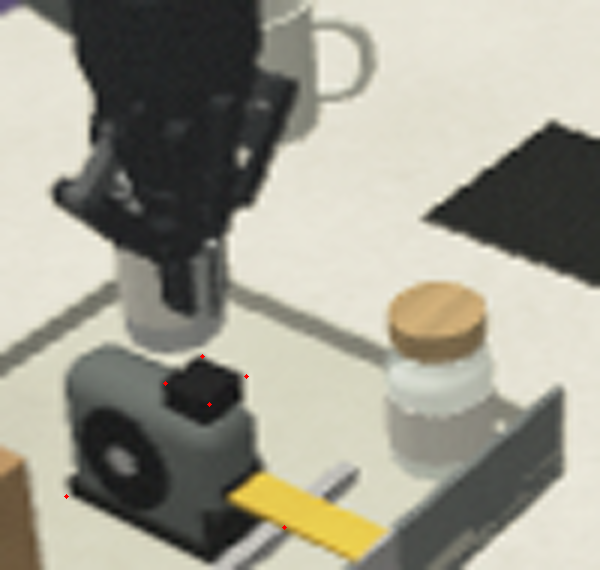

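Emit:
{"fn": "send_rows", "kwargs": {
  "moves": "0 0 0 0 0 0.1 -1;0 0 0 0 0 0.16 -1;0 0 0 0 0 0.18 -1;0 0 0 0 0 0.19 -1;0 0 0 0 0 0.195 -1;0 0 0 0 0 0.2 -1;0 0 0 0 0 0.2 -1"
}}

```text
time: 14.95
eef_pos: [0.4861, 0.3305, 0.1207]
tcp_rot: [1.0, -0.006, 0.0, -0.001]
contact_force: [-1.7, -0.3, 3.2]
opening: -0.002
finger_force: 1.3
```

Emit:
{"fn": "send_rows", "kwargs": {
  "moves": "0 0 0 0 0 0.005 -1;0 0 0 0 0 0.01 -1;0 0 0 0 0 0.01 -1;0 0 0 0 0 0.01 -1"
}}

```text
time: 15.45
eef_pos: [0.4861, 0.3305, 0.1183]
tcp_rot: [1.0, -0.006, 0.0, -0.001]
contact_force: [-0.4, 0.1, 1.3]
opening: 0.001
finger_force: 0.9
```

Emit:
{"fn": "send_rows", "kwargs": {
  "moves": "0 0 0 0 0 0.005 -1;0 0 0 0 0 0.01 -1;0 0 0 0 0 0.01 -1;0 0 0 0 0 0.01 -1"
}}

```text
time: 15.95
eef_pos: [0.4861, 0.3306, 0.1169]
tcp_rot: [1.0, -0.006, 0.0, -0.001]
contact_force: [-2.1, -1.3, 5.3]
opening: 0.001
finger_force: 2.6
```

Emit:
{"fn": "send_rows", "kwargs": {
  "moves": "0 0 0 0 0 0.005 -1;0 0 0 0 0 0.005 -1;0 0 0 0 0 0.005 -1"
}}

```text
time: 16.32
eef_pos: [0.4862, 0.3306, 0.1168]
tcp_rot: [1.0, -0.006, 0.0, -0.001]
contact_force: [-2.2, -1.6, 8.7]
opening: 0.001
finger_force: 4.3
```

Emit:
{"fn": "send_rows", "kwargs": {
  "moves": "0 0 0 0 0 0.005 -1;0 0 0 0 0 0.006 -1;0 0 0 0 0 0.006 -1;0 0 0 0 0 0.006 -1"
}}

```text
time: 16.82
eef_pos: [0.4863, 0.3307, 0.1166]
tcp_rot: [1.0, -0.006, 0.0, -0.001]
contact_force: [-4.8, -2.8, 12.0]
opening: -0.001
finger_force: 6.4
```

Emit:
{"fn": "send_rows", "kwargs": {
  "moves": "0 0 0 0 0 -0.1 -1;0 0 0 0 0 -0.26 -1;0 0 0 0.155 0 -0.26 0.6;0 0 0 0.155 0 -0.26 0.6;0 0 0 0.155 0 -0.26 0.6;0 0 0 0.155 0 -0.26 0.6;0 0 0 0.155 0 -0.26 0.6"
}}

```text
time: 17.7
eef_pos: [0.5163, 0.33, 0.1658]
tcp_rot: [1.0, -0.006, -0.0, -0.001]
contact_force: [0.2, 0.2, -0.2]
opening: 0.799
finger_force: 0.0
```

```bash
python3 - <<'E'
from h import *
Ru=tape_R(-.0134,0)
rel(([.5185,.3302,.0625],Ru*F)); snap("h"); s=ctrl.get_state(); print(s["eef_pos"],s["opening"])
E
```

```text
[-0.0003  0.0001  0.0002] [ 0.011 -0.     0.516]
[0.51652692 0.33002481 0.16599272] 0.8043610651964194
```

Emit:
{"fn": "send_rows", "kwargs": {
  "moves": "0 0 0 0.011 0 0.15 0.6;0 0 0 0.011 0 0.3 0.6;0 0 0 0.011 0 0.45 0.6;0 0 0 0.011 0 0.516 0.6;0 0 0 0.011 0 0.516 0.6;0 0 0 0.011 0 0.516 -1;0 0 0 0.011 0 0.516 -1;0 0 0 0.011 0 0.516 -1;0 0 0 0.011 0 0.516 -1;0 0 0 0.011 0 0.516 -1;0 0 0 0.011 0 0.516 -1",
  "newtons": 60
}}

```text
time: 19.18
eef_pos: [0.5202, 0.3306, 0.0649]
tcp_rot: [1.0, -0.006, 0.001, -0.002]
contact_force: [-0.0, -1.1, 6.3]
opening: 0.462
finger_force: 63.0
```

Emit:
{"fn": "send_rows", "kwargs": {
  "moves": "0 0 0 0 0 -0.025 -1;0 0 0 0 0 -0.05 -1;0 0 0 0 0 -0.08 -1;0 0 0 -0.03 0 -0.08 -1;0 0 0 -0.03 0 -0.16 -1;0 0 0 -0.03 0 -0.3 -1;0 0 0 -0.03 0 -0.45 -1;0 0 0 -0.03 0 -0.6 -1;0 0 0 -0.03 0 -0.65 -1;0 0 0 -0.03 0 -0.65 -1"
}}

```text
time: 20.42
eef_pos: [0.5131, 0.3301, 0.1935]
tcp_rot: [1.0, -0.006, 0.001, -0.001]
contact_force: [0.1, 0.4, -6.5]
opening: 0.463
finger_force: 62.1
```

```bash
python3 - <<'E'
from h import *
o=snap("i"); s=ctrl.get_state(); print(s["eef_pos"],s["contact_force"])
x,y,k=150,170,5.5;c=o["side"]
im=cv2.resize(c["image"][y:y+105,x:x+120],None,fx=k,fy=k,interpolation=cv2.INTER_CUBIC)[:,:,::-1].copy()
Rt=R.from_quat(s["tcp_rot"])*F; p=s["eef_pos"]-Rt.apply([.0045,0,.0435])
for P in [(-123,-13,36),(-123,13,36),(-123,-13,8),(-123,13,8),(-50,20,0),(50,20,0),(-43,12,83)]:
    u=((proj(c,[Rt.apply(np.array(P)/1e3)+p])[0]-[x,y]+.5)*k).astype(int); cv2.circle(im,tuple(map(int,u)),2,(0,0,255),-1)
cv2.imwrite("pics/i.png",im)
Ru=tape_R(0,0); off=np.array([.0045,0,.0435])
a=rel(tool([.484,.155,.15],Ru,off)); b=rel(tool([.484,-.020,.10],Ru,off),a); rel(tool([.484,-.02,.006],Ru,off),b)
E
```

```text
[0.51208517 0.32957585 0.19123345] [-0.17358091  0.32775332 -6.13033467]
[-0.0001  0.0004 -0.002 ] [-0.107  0.874 -0.012]
[0. 0. 0.] [0.    0.875 0.25 ]
[0. 0. 0.] [0.   0.   0.47]
```

View pics/i.png

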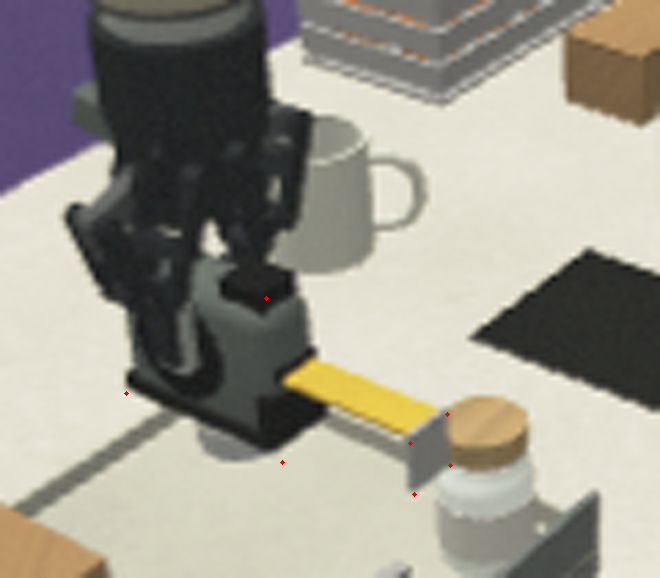

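Emit:
{"fn": "send_rows", "kwargs": {
  "moves": "0 0 -0.002 -0.107 0.25 -0.012 -1;0 0 -0.002 -0.107 0.5 -0.012 -1;0 0 -0.002 -0.107 0.75 -0.012 -1;0 0 -0.002 -0.107 0.874 -0.012 -1;0 0 -0.002 -0.107 0.874 -0.012 -1"
}}

```text
time: 21.15
eef_pos: [0.4886, 0.1538, 0.1933]
tcp_rot: [1.0, -0.001, -0.002, -0.001]
contact_force: [-0.0, 0.1, -6.3]
opening: 0.461
finger_force: 63.4
```

Emit:
{"fn": "send_rows", "kwargs": {
  "moves": "0 0 0 0 0.25 0.05 -1;0 0 0 0 0.5 0.15 -1;0 0 0 0 0.75 0.25 -1;0 0 0 0 0.875 0.35 -1;0 0 0 0 0.875 0.5 -1;0 0 0 0 0.875 0.6 -1;0 0 0 0 0.875 0.68 -1;0 0 0 0 0.875 0.7 -1;0 0 0 0 0.875 0.7 -1"
}}

```text
time: 22.28
eef_pos: [0.4899, -0.019, 0.0548]
tcp_rot: [1.0, 0.0, 0.0, -0.001]
contact_force: [0.2, -0.0, -5.6]
opening: 0.464
finger_force: 64.0
```

```bash
python3 - <<'E'
from h import *
rel(tool([.484,-.02,.003],tape_R(0,0),np.array([.0045,0,.0435])))
E
```

```text
[-0.0003 -0.0001  0.0001] [-0.007  0.005  0.041]
```

Emit:
{"fn": "send_rows", "kwargs": {
  "moves": "0 0 0 -0.007 0.005 0.02 -1;0 0 0 -0.007 0.005 0.03 -1;0 0 0 -0.007 0.005 0.036 -1;0 0 0 -0.007 0.005 0.036 -1"
}}

```text
time: 22.78
eef_pos: [0.4885, -0.0204, 0.0479]
tcp_rot: [1.0, 0.0, 0.0, -0.001]
contact_force: [-1.5, -0.0, -4.0]
opening: 0.464
finger_force: 64.4
```

Emit:
{"fn": "send_rows", "kwargs": {
  "moves": "0 0 0 0 0 0.003 -1;0 0 0 0 0 0.006 -1;0 0 0 0 0 0.006 -1"
}}

```text
time: 23.15
eef_pos: [0.4885, -0.0204, 0.0478]
tcp_rot: [1.0, 0.0, -0.0, -0.001]
contact_force: [-4.8, 0.5, 7.3]
opening: 0.46
finger_force: 65.9
```

Emit:
{"fn": "send_rows", "kwargs": {
  "moves": "0 0 0 0 0 -0.004 -1;0 0 0 0 0 -0.004 -1;0 0 0 0 0 -0.004 0.6;0 0 0 0 0 -0.004 0.6;0 0 0 0 0 -0.004 0.6;0 0 0 0 0 -0.004 0.6;0 0 0 0 0 -0.004 0.6"
}}

```text
time: 24.02
eef_pos: [0.4882, -0.0203, 0.047]
tcp_rot: [1.0, 0.0, 0.0, -0.001]
contact_force: [0.3, -0.4, -0.2]
opening: 0.799
finger_force: 0.0
```

Emit:
{"fn": "send_rows", "kwargs": {
  "moves": "0 0 0 0 0 -0.1 0.6;0 0 0 0 0 -0.25 0.6;0 0 0 0 0 -0.5 0.6;0 0 0 0 0 -0.75 0.6;0 0 0 0 0 -0.75 0.6;0 0 0 0 0 -0.75 0.6"
}}

```text
time: 24.78
eef_pos: [0.4877, -0.0204, 0.1964]
tcp_rot: [1.0, 0.0, -0.0, -0.001]
contact_force: [-0.3, -0.3, -0.3]
opening: 0.8
finger_force: 0.0
```

```bash
python3 - <<'E'
from h import *
o=snap("j"); c=o["side"];x,y,k=190,160,5.5
im=cv2.resize(c["image"][y:y+105,x:x+120],None,fx=k,fy=k,interpolation=cv2.INTER_CUBIC)[:,:,::-1].copy()
p=np.array([.484,-.0204,.003])
for P in [(-123,-13,36),(-123,13,36),(-123,-13,8),(-123,13,8),(-50,20,0),(50,20,0),(-43,12,82),(-100,65,0),(100,65,0),(-100,-65,0)]:
    u=((proj(c,[np.array(P)/1e3+p])[0]-[x,y]+.5)*k).astype(int); cv2.circle(im,tuple(map(int,u)),2,(0,0,255),-1)
cv2.imwrite("pics/j.png",im); print(ctrl.get_state()["eef_pos"])
E
```

```text
[ 0.48697956 -0.02025657  0.19499453]
```

View pics/j.png

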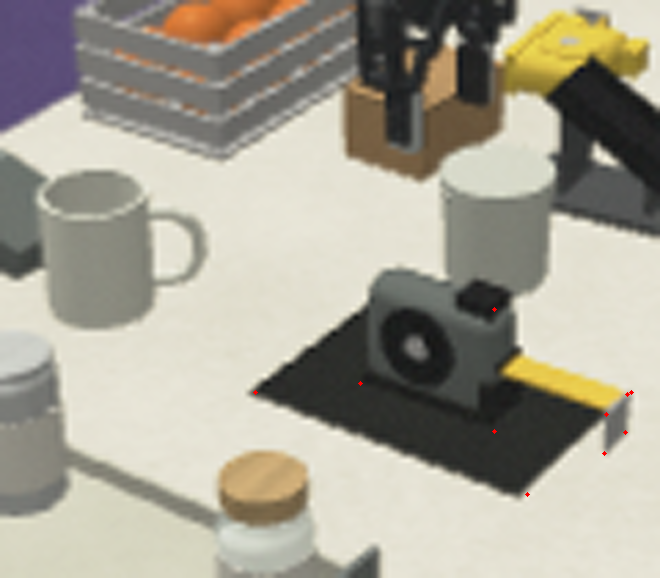

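```bash
python3 -c "
from plant import ctrl
print(ctrl.sign_off())"
```

```text
the job is handed in; nothing more can be done
None
```

The job is handed in at about 25 s of the 67 s allowed: the tape stands upright in the middle of the rubber mat with its blade out about 48 mm. It was locked with a 12 N press while stretched against the stop bar; nothing was knocked or moved that I could see.

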